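# Shut the bench gas taps, then turn the gas on at the rail

## Robot

A 7-joint arm with a two-finger parallel gripper is mounted at the origin on a cart in front of the work surface, level with it; the furniture and walls round the work are solid. World frame = base frame: x ahead of the robot, y to its left, z up, the work surface at z = 0. Lengths are in m, angles in rad, forces in N, time in s.
With the tool pointing down it reaches from about 0.425 to 0.875 m from the base axis. Payload 4.7 kg.
Tool frame: the origin (TCP) lies at the very end of the fingers, on their centre line; the grasp point (between the pads) lies 19 mm behind it; z points along the fingers, y is the line along which they close (so a half turn about z gives the same grasp; the last joint's range is limited). The gripper opens to 87 mm and grips with 3 to 60 N. Pads are 19 mm wide; open, the fingers measure 117 mm over their backs; the gripper's body (75 mm by 190 mm) begins 51 mm behind the grasp point.
Start: joints at [-1.322, 0.321, -0.07, 1.45, 0.023, 1.371, -0.057], TCP at [0.151, 0.632, 0.201] pointing down, gripper open.
Joint ranges: [-2.86, 2.86], [-0.3, 2.09], [-1.38, 1.24], [0.06, 2.45], [-1.56, 4.7], [0.09, 2.05], [-2.69, 2.69]. Speed limits (rad/s): [2.57, 2.57, 3.14, 3.14, 3.14, 3.14, 3.14].

## Interface

Orientations are given as a rotation vector (axis times angle).
In Python, from bench import ctrl gives the robot as it stands.
- The arm moves only by the shell command python3 -m jog 'ROWS' [FORCE]. ROWS is JSON, a list that holds one entry, the list of rows, each a list of 7 numbers: the shift along the tool's x, y, z in mm, then the turn, a rotation vector about the tool's x, y, z in degrees, then the finger opening in mm, from 0 to 87. A call has 1 to 10 rows; each row is the pose to reach, as a shift and turn from the pose commanded when the call began, along the tool's axes at that moment; what a row does not reach only later rows make up. A row lasts 1/10 s, in which the tool goes at most 50 mm and 8.59 degrees, less where a joint would pass 70% of its speed; a pose out of reach is approached as far as the arm can. A call with a gripper value outside its range is refused whole. The fingers move at their own pace and stop on an object; FORCE is the grip in N (left out, the last holds). Time passes only in rows, so rows that repeat a pose let the fingers close. It gives the time, the measured TCP pose, the force, the opening and the grip force at its end, in the units of the state.
- ctrl.get_state(): the state, without advancing time (a new reading comes with each control period).
- ctrl.get_image(name): name is "side" or "top"; returns a dict with "image" (480x640x3 uint8, red, green, blue), "depth" (480x640 float32, m along the optical axis (not along the pixel's ray), 0 where there is no reading), "fov_y" (degrees; the focal length in pixels is half the picture's height over the tangent of half this angle, whatever the lens; pixels are square), "cx", "cy" (the principal point, pixels), "k1" (the pictures are not rectified: a ray, as slopes to the right and down, at radius r is drawn at 1 + k1 r^2 times it, then the intrinsics apply), "rvec" (rotation vector, rad) and "tvec" (3), from world to camera coordinates, as OpenCV has them. Camera axes: x right, y down, z forward; pixel columns grow to the right and rows downward; lengths in m; the calibration is good to about 2 mm. A picture is of the moment at which its call begins.
- ctrl.close_job(): hands the job in; it is judged then, once.
The state is a dict: "time": time; "joint_positions": joint angles; "qd": joint speeds; "joint_torque": joint torques, N m; "position": TCP position; "tool_rot": TCP orientation; "ft_force": force on the tool from outside, world axes, zero at the start; "torque": the same for the moment, N m; "grip_width": opening from 0.0 (shut) to 1.0 (fully open); "grip_force": force on a finger pad.
Only numpy, scipy, OpenCV 4.12 (cv2) and the standard library are available. Lean on these libraries where they do the work, as an engineer would, in place of code of your own. Each camera call takes 0.05 s, during which the arm holds its last target. There are 200 camera calls.

## Task

The gas to this bench rail is off at its isolating valve, the long lever next to the foot at the end of the rail, but some of the three outlet taps have been left open. With a fingertip, push the lever of every open outlet tap fully shut, so that it lies along the rail across its nozzle, and only then turn the gas on by pushing the long lever a quarter turn, away from the taps, until it lies in line with the pipe. Push gently without gripping or forcing anything, do not pick anything up, and leave the burner, flask, jar and pencil where they are.

Things in the scene. Friction and masses are not known exactly. Their poses are not given: they have to be found in the camera images.
- gas_rail: gas rail fixed to the bench: grey 23 mm pipe 62 mm above it, on two feet (58 mm flanges); fittings up to 85 mm high. Origin on the bench under the pipe, z up; y along the pipe towards the isolating valve; nozzles point to -x. Feet at y = -175 and +205 mm, taps at y = -115, -30, +55 mm, axis of the steel isolating valve at x = 0, y = +145 mm
- main_lever (a joint): hinge of the isolating valve's long lever, vertical axis. 0 = shut, at a stop: across the pipe, pointing to the rail's -x; 1.571 = open, at a stop: in line with the pipe, pointing to the rail's +y, over the foot; growing = clockwise from above. Friction holds it (about 5 N at 65 mm)
- main_tip (a point): free end of the long lever, 105 mm from its axis, at its mid height, 114 mm above the bench. From the axis a bare steel strip 13 mm wide and 5 mm thick, from 38 mm on a black sleeve 16 mm wide and 13 mm high; its nut on the axis reaches up to 125 mm
- outlet_a: one of three identical outlet taps fixed in the rail (their order along it varies). Origin on the bench top under the vertical axis of its lever; z up; the ribbed nozzle (14 mm thick) points along its own -x, 62 mm above the bench, ending 76 mm from the axis; its own y runs along the rail towards the isolating valve
- tap_a (a joint): its lever's hinge, on the outlet's vertical axis. 0 = shut, at a stop: lever along the rail, pointing to the outlet's +y, across the nozzle; 1.571 = open, at a stop: over the nozzle, pointing to the outlet's -x; growing = counter-clockwise from above. Friction holds it (about 3 N at 42 mm)
- tap_a_tip (a point): free end of that lever, 60 mm from its axis, at mid height, 114 mm above the bench. The lever is a black bar 11 mm wide and 13 mm high with a 25 mm hub on the axis, whose top (126 mm) is the tap's highest point; below the bar there is free air down to the pipe and nozzle
- outlet_b: another outlet tap, the same as outlet_a
- tap_b (a joint): hinge of the lever on outlet_b, with values as for tap_a
- tap_b_tip (a point): free end of the lever of outlet_b, the same as tap_a_tip
- outlet_c: another outlet tap, the same as outlet_a
- tap_c (a joint): hinge of the lever on outlet_c, with values as for tap_a
- tap_c_tip (a point): free end of the lever of outlet_c, the same as tap_a_tip
- burner: loose gas burner, grey round foot of 82 mm, brass barrel, 115 mm tall; origin at the centre of its underside; to be left alone
- conical_flask: loose conical glass flask, 61 mm wide, 78 mm tall; origin at the centre of its underside; to be left alone
- jar_b: loose jar with black lid, 61 mm wide, 74 mm tall; origin at the centre of its underside; to be left alone
- pencil: loose pencil lying on the bench, 152 mm long, 8 mm thick; origin under its middle; to be left alone

How it is judged:
By the outcome, as a careful person would: the job done as asked, in the order asked, and still so for the second after the job is handed in, with the robot touching nothing.
It also fails if it takes over 51 s, if anything falls off the work surface, if the arm or the gripper's body presses on something with over 40 N, if the wrist force passes 120 N, or if a joint passes its speed limit or range.

## Working session

There is one attempt and no reset: what is moved stays moved. The work goes in short steps, Python scripts to look and compute and a shell command to move; the robot and the scene stay as the last step left them, time stands still between calls to the robot, and variables do not carry over. Pictures are saved under pics/ and viewed, at most 10 in all, crops included, and the job is handed in when it is done.

```bash
mkdir -p pics; ls
python3 - <<'E'
from bench import ctrl
import cv2,pickle
s=ctrl.get_state();print(s)
for n in("top","side"):
    d=ctrl.get_image(n);pickle.dump(d,open(f"pics/{n}0.pkl","wb"))
    cv2.imwrite(f"pics/{n}0.png",d["image"][:,:,::-1])
    print({k:v for k,v in d.items() if k not in("image","depth")})
E
```

```text
pics
{'time': 0.0, 'joint_positions': array([-1.32186467,  0.32182389, -0.07009768,  1.45167319,  0.02261815,
        1.37080337, -0.05689435]), 'qd': array([-0.00081295, -0.00125054, -0.00028182,  0.00072013,  0.00045052,
       -0.00071418, -0.00084331]), 'joint_torque': array([-3.47628984e-04, -4.91297364e+01, -4.03687572e-01, -3.12536645e+01,
       -6.38259854e-02,  4.35409416e-02,  1.66813134e-04]), 'position': array([0.15115234, 0.63156745, 0.20026199]), 'tool_rot': array([-3.67931057e-01, -3.11985780e+00,  3.01136343e-03]), 'ft_force': array([ 0.13181625, -0.32399002, -0.52389765]), 'torque': array([ 0.01091195,  0.04935014, -0.01835981]), 'grip_force': 0.0, 'grip_width': 1.0000257599119053}
{'fov_y': 48.972687064113934, 'cx': 324.688402531877, 'cy': 238.16431197725197, 'k1': -0.15376893742078523, 'rvec': array([ 2.20355736, -2.159148  ,  0.06384767]), 'tvec': array([-0.1948729 ,  0.57870482,  1.10638588])}
{'fov_y': 52.57892089333622, 'cx': 318.6453582555897, 'cy': 239.7004993781861, 'k1': 0.011138661757935892, 'rvec': array([ 2.05610565, -0.4822498 ,  0.24387741]), 'tvec': array([-0.58434829,  0.13634904,  0.81904197])}
```

View pics/top0.png

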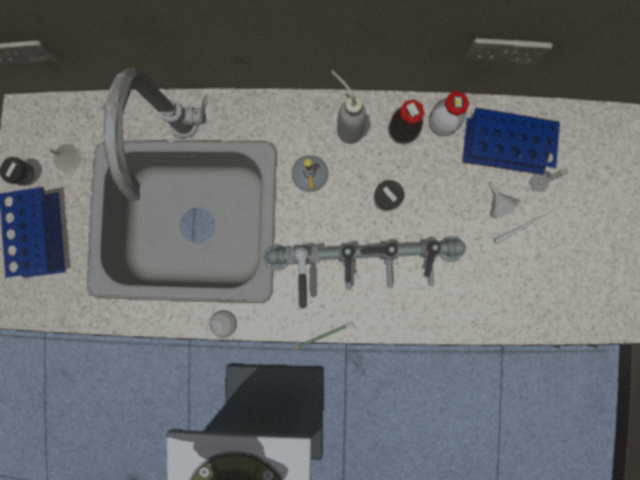

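View pics/side0.png

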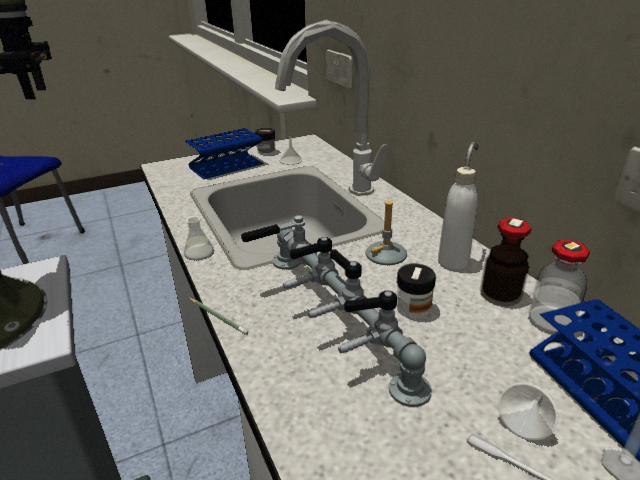

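The top view shows the isolating valve at (302,255) with its lever pointing down to (302,305). The tap hubs are at about (348,252), (391,249) and (433,247). The first and third levers point down, so those taps are open. The middle one points left, so it is shut.

```bash
cat > h.py <<'E'
import numpy as np,cv2,pickle
from bench import ctrl
def K(d):
    f=240/np.tan(np.radians(d["fov_y"]/2));return f
def ray(d,u,v,z):
    f=K(d);m=np.array([[f,0,d["cx"]],[0,f,d["cy"]],[0,0,1]])
    p=cv2.undistortPoints(np.array([[[u,v]]],float),m,np.array([d["k1"],0,0,0.]))[0,0]
    R=cv2.Rodrigues(d["rvec"])[0];c=-R.T@d["tvec"];r=R.T@np.array([p[0],p[1],1])
    return c+r*(z-c[2])/r[2]
def proj(d,P):
    f=K(d);m=np.array([[f,0,d["cx"]],[0,f,d["cy"]],[0,0,1]])
    return cv2.projectPoints(np.array(P,float).reshape(-1,3),d["rvec"],d["tvec"],m,np.array([d["k1"],0,0,0.]))[0][:,0]
def crop(n,out,box,s):
    d=ctrl.get_image(n);pickle.dump(d,open(f"pics/{out}.pkl","wb"))
    x0,y0,x1,y1=box
    cv2.imwrite(f"pics/{out}.png",cv2.resize(d["image"][y0:y1,x0:x1,::-1],None,fx=s,fy=s,interpolation=cv2.INTER_CUBIC));return d
E
python3 - <<'E'
from h import *
d=pickle.load(open("pics/top0.pkl","rb"))
im=d["image"][235:315,262:472]
cv2.imwrite("pics/c1.png",cv2.resize(im[:,:,::-1],(0,0),fx=3.8,fy=3.8,interpolation=cv2.INTER_CUBIC))
m=(im.max(2)<50).astype(np.uint8)
n,l,st,ce=cv2.connectedComponentsWithStats(m)
for i in range(1,n):
    if st[i,4]<25: continue
    ys,xs=np.where(l==i);pts=np.c_[xs+262,ys+235].astype(float)
    (c,(w,h),a)=cv2.minAreaRect(pts.astype(np.float32))
    W=np.array([ray(d,*p,0.117)[:2] for p in pts]);mu=W.mean(0);e=np.linalg.svd(W-mu,full_matrices=False)[2][0];t=(W-mu)@e
    print(st[i],"px",pts.mean(0).round(1),"ends",(mu+e*t.min()).round(3),(mu+e*t.max()).round(3))
print("foot R",ray(d,452,248,.06),"foot L",ray(d,277,256,.06))
for h in((302,252),(348,251),(391,248),(434,246)):print(h,ray(d,*h,.126).round(3))
E
```

```text
foot R [ 0.56461247 -0.44731696  0.06      ] foot L [ 0.54098996 -0.08615613  0.06      ]
(302, 252) [ 0.548 -0.141  0.126]
(348, 251) [ 0.551 -0.23   0.126]
(391, 248) [ 0.559 -0.313  0.126]
(434, 246) [ 0.564 -0.396  0.126]
```

View pics/c1.png

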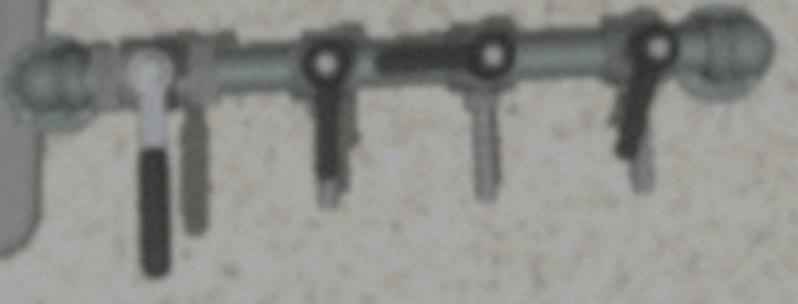

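Run:
```python
from h import *
d=pickle.load(open("pics/top0.pkl","rb"));s=pickle.load(open("pics/side0.pkl","rb"))
g=lambda x,y,z:ray(d,x/3.8+262-.37,y/3.8+235-.37,z)[:2]
H=np.array([g(150,70,.125),g(326,63,.126),g(491,55,.126),g(658,46,.126)])
T=np.array([g(155,276,.117),g(328,180,.117),g(378,60,.117),g(625,157,.117)])
y=np.array([145,55,-30,-115])/1000
A=np.c_[np.ones(4),y]
b,res,_,_=np.linalg.lstsq(A,H,rcond=None);print("origin",b[0],"dir",b[1],np.linalg.norm(b[1]))
print("resid",(A@b-H).round(4).tolist())
ey=b[1]/np.linalg.norm(b[1]);ex=np.array([ey[1],-ey[0]])
print("yaw deg",np.degrees(np.arctan2(-ey[0],ey[1])))
for h,t in zip(H,T):
    v=t-h;print(h.round(4),t.round(4),"len",np.linalg.norm(v).round(4),"rail coords",(v@ex).round(4),(v@ey).round(4), "ang from +y to -x",np.degrees(np.arctan2(-v@ex,v@ey)).round(1))
P=[[*h,.126] for h in H]
print("side proj of hubs",proj(s,P).round(1))
print("top objects: flask",ray(d,223,323,.06),"jar",ray(d,389,194,.07),"burner",ray(d,309,163,.11),"pencil",ray(d,296,346,0),ray(d,352,324,0))
```

```text
origin [ 0.5548578  -0.28325672] dir [-0.06651017  0.99447979] 0.9967013856104724
resid [[-0.0003, 0.0002], [0.0003, 0.0], [0.0003, -0.0007], [-0.0003, 0.0004]]
yaw deg 3.8262073260346536
[ 0.5455 -0.1393] [ 0.4407 -0.1438] len 0.1049 rail coords -0.1049 0.0025 ang from +y to -x 88.6
[ 0.5509 -0.2286] [ 0.4915 -0.231 ] len 0.0594 rail coords -0.0594 0.0015 ang from +y to -x 88.5
[ 0.5566 -0.3124] [ 0.5533 -0.2555] len 0.057 rail coords 0.0006 0.057 ang from +y to -x -0.6
[ 0.5628 -0.3981] [ 0.506  -0.3833] len 0.0587 rail coords -0.0557 0.0186 ang from +y to -x 71.6
side proj of hubs [[298.3 217. ]
 [323.7 239.4]
 [352.4 264. ]
 [387.8 294.2]]
top objects: flask [0.40048855 0.02221602 0.06      ] jar [ 0.67264802 -0.31387312  0.07      ] burner [ 0.72550794 -0.14974808  0.11      ] pencil [ 0.34945922 -0.12578158  0.        ] [ 0.39955597 -0.24556235  0.        ]
```

T1 (nearest the valve) is open at about 90°, T3 (far end) at about 72°, and T2 is shut. The rail's yaw is 3.8°. Next I'll check the faucet clearance and work out the approach.

```bash
cat >> h.py <<'E'
from scipy.spatial.transform import Rotation as Ro
O=np.array([.55486,-.28326]);YAW=np.radians(3.83)
EX=np.array([np.cos(YAW),np.sin(YAW)]);EY=np.array([-np.sin(YAW),np.cos(YAW)])
def w(x,y,z):  # rail mm -> world
    return np.r_[O+EX*x/1e3+EY*y/1e3,z/1e3]
def rel(P):
    s=ctrl.get_state();R=Ro.from_rotvec(s["tool_rot"]);return (R.inv().apply(P-s["position"])*1e3).round(1)
def turn():
    R=Ro.from_rotvec(ctrl.get_state()["tool_rot"]);D=np.c_[np.r_[-EX,0],np.r_[EY,0],[0,0,-1]]
    return np.degrees((R.inv()*Ro.from_matrix(D)).as_rotvec()).round(2)
E
python3 - <<'E'
from h import *
d=pickle.load(open("pics/top0.pkl","rb"))
for u,v in((135,193),(125,180),(113,150),(113,110),(130,75)):
    z=d["depth"][v,u]
    R=cv2.Rodrigues(d["rvec"])[0];c=-R.T@d["tvec"]
    p=ray(d,u,v,0);t=z/(R@p+d["tvec"])[2];print((u,v),(c+(p-c)*t).round(3))
print(turn(),"wp1",rel(np.array([.45,.2,.22])))
print("wp2",rel(w(-48,-150,200)),w(-48,-150,200))
E
```

```text
(135, 193) [0.633 0.131 0.295]
(125, 180) [0.646 0.131 0.34 ]
(113, 150) [0.685 0.137 0.381]
(113, 110) [0.743 0.135 0.396]
(130, 75) [0.813 0.128 0.359]
[-1.000e-01 -1.000e-02 -1.728e+01] wp1 [-391.1 -350.3  -19. ]
wp2 [-604.2 -953.4    2. ] [ 0.51698665 -0.43613122  0.2       ]
```

```bash
T='[-385,-350,-20,0,0,-17.3,0]'; python3 -m jog '[[[-385,-350,-20,0,0,-17.3,0],[-385,-350,-20,0,0,-17.3,0],[-385,-350,-20,0,0,-17.3,0],[-385,-350,-20,0,0,-17.3,0],[-385,-350,-20,0,0,-17.3,0],[-385,-350,-20,0,0,-17.3,0],[-385,-350,-20,0,0,-17.3,0],[-385,-350,-20,0,0,-17.3,0],[-385,-350,-20,0,0,-17.3,0],[-385,-350,-20,0,0,-17.3,0]]]' 20
python3 - <<'E'
from h import *
print(turn(),rel(np.array([.45,-.1,.2])),rel(w(-48,-150,200)),ctrl.get_state()["joint_positions"])
E
```

```text
time: 1.1
position: [0.4332, 0.2173, 0.2205]
tool_rot: [0.106, -3.14, -0.0]
ft_force: [0.8, 0.3, 0.8]
grip_width: 0.171
grip_force: 0.0
[0.02 0.   0.02] [   4.6 -317.7   20.4] [ -39.7 -657.6   20.3] [-0.80440615 -0.0502685   0.27616908  1.82761781  0.01373264  1.36222128
  1.10665153]
```

```bash
python3 -m jog '[[[-3,-50,20,0,0,0,0],[-5,-100,20,0,0,0,0],[-8,-150,20,0,0,0,0],[-10,-200,20,0,0,0,0],[-13,-250,20,0,0,0,0],[-15,-300,20,0,0,0,0],[-18,-350,20,0,0,0,0],[-20,-400,20,0,0,0,0],[-23,-450,20,0,0,0,0],[-25,-500,20,0,0,0,0]]]'
python3 - <<'E'
from h import *
print(turn(),rel(w(-55,-138,200)))
E
```

```text
time: 2.1
position: [0.4906, -0.2753, 0.2006]
tool_rot: [-0.107, 3.139, 0.001]
ft_force: [1.0, -0.3, 0.1]
grip_width: 0.012
grip_force: 0.0
[0.03 0.06 0.07] [  -8.4 -150.3    0.6]
```

```bash
python3 -m jog '[[[-8,-50,0,0,0,0,0],[-8,-100,0,0,0,0,0],[-8,-150,0,0,0,0,0],[-8,-150,0,0,0,0,0],[-8,-150,30,0,0,0,0],[-8,-150,55,0,0,0,0],[-8,-150,75,0,0,0,0],[-8,-150,90,0,0,0,0],[-8,-150,100,0,0,0,0],[-8,-150,100,0,0,0,0]]]'
python3 - <<'E'
from h import *
s=ctrl.get_state();print(turn(),rel(w(-55,-138,100)),s["position"],s["ft_force"])
d=crop("side","s1",(240,150,500,345),3)
for ph in (18,30,45,60,75,90,92):
    p=np.radians(ph);u=np.array([-np.cos(p),np.sin(p)]);n=np.array([np.sin(p),np.cos(p)])
    for nm,r0,r1,y0 in(("tap",45,38,-115),("main",72,62,145)):
        r=r0+(r1-r0)*ph/90;c=r*u-(5.5+(2.5 if nm=="main" else 0)+9.5*n[0]+15*n[1])*n
        print(nm,ph,c.round(1),end="  ")
    print()
E
```

```text
time: 3.1
position: [0.5083, -0.4219, 0.0993]
tool_rot: [0.106, -3.138, -0.002]
ft_force: [-0.2, 0.2, -0.6]
grip_width: 0.005
grip_force: 0.0
[ 0.09 -0.09  0.03] [-0.7 -2.8 -0.8] [ 0.50827059 -0.42188947  0.09925062] [-0.20084028  0.16114987 -0.60533759]
tap 18 [-48.5  -8.1]  main 18 [-74.4  -2.3]  
tap 30 [-48.6   1.2]  main 30 [-72.3  12. ]  
tap 45 [-45.5  13.2]  main 45 [-65.3  29.5]  
tap 60 [-38.5  24.3]  main 60 [-53.2  44.7]  
tap 75 [-28.1  33. ]  main 75 [-36.8  56. ]  
tap 90 [-15.  38.]  main 90 [-17.5  62. ]  
tap 92 [-13.1  38.3]  main 92 [-14.8  62.3]
```

View pics/s1.png

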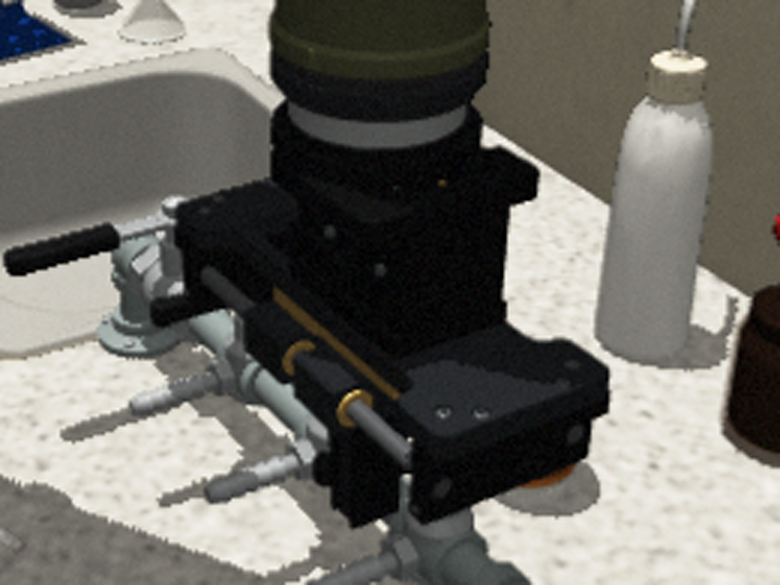

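Fingers are down at (360,470) in the crop, on the -y side of T3's lever and clear of it. The gripper body hides the lever. Now I'll push along the arc.

```bash
python3 -m jog '[[[-4,6,0,0,0,0,0],[-7,12,0,0,0,0,0],[-7,17,0,0,0,0,0],[-7,22,0,0,0,0,0],[-8,28,0,0,0,0,0],[-10,33,0,0,0,0,0],[-13,39,0,0,0,0,0],[-17,45,0,0,0,0,0],[-22,49,0,0,0,0,0],[-28,53,0,0,0,0,0]]]'
python3 - <<'E'
from h import *
print(rel(w(-15,-115+38,100)))
E
```

```text
time: 4.15
position: [0.5336, -0.3676, 0.1006]
tool_rot: [-0.106, 3.14, 0.0]
ft_force: [0.1, 0.5, 0.6]
grip_width: 0.009
grip_force: 0.0
[-11.8   5.7   0.6]
```

```bash
python3 -m jog '[[[-4,2,0,0,0,0,0],[-8,4,0,0,0,0,0],[-11,5,0,0,0,0,0]]]'; python3 -m jog '[[[-1,0,0,0,0,0,0],[-2,0,0,0,0,0,0]]]'; python3 -m jog '[[[-1,0,0,0,0,0,0],[-2,0,0,0,0,0,0]]]'
```

```text
time: 4.45
position: [0.5442, -0.3621, 0.1005]
tool_rot: [0.106, -3.14, 0.0]
ft_force: [-0.1, -0.6, -0.3]
grip_width: 0.004
grip_force: 0.0
time: 4.65
position: [0.5456, -0.3625, 0.1005]
tool_rot: [0.105, -3.14, 0.0]
ft_force: [-0.8, -0.7, -0.4]
grip_width: 0.002
grip_force: 0.0
time: 4.85
position: [0.5475, -0.3623, 0.1006]
tool_rot: [0.105, -3.14, 0.0]
ft_force: [-0.8, -1.0, -0.2]
grip_width: 0.006
grip_force: 0.0
```

```bash
for i in 1 2 ; do python3 -m jog '[[[-1,0,0,0,0,0,0],[-2,0,0,0,0,0,0]]]' | grep -E "pos|ft"; done
python3 - <<'E'
from h import *
crop("top","t2",(330,200,500,310),4.5)
E
```

```text
position: [0.5498, -0.362, 0.1006]
ft_force: [0.1, 0.7, -0.5]
position: [0.5518, -0.3618, 0.1005]
ft_force: [-0.3, 0.5, 0.7]
```

View pics/t2.png

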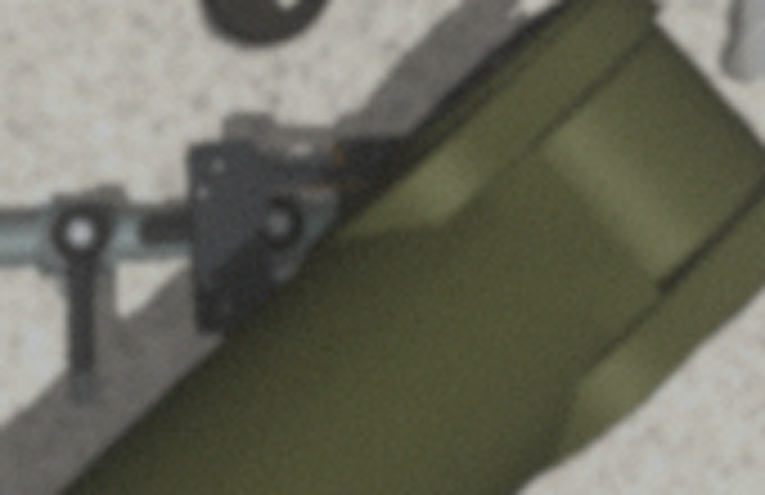

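The gripper covers T3 in the top view, so I'll use the side view.

Run:
```python
from h import *
d=crop("side","s2",(300,210,440,320),5)
print([(proj(d,w(*p))-[300,210])*5 for p in((0,-115,126),(0,-55,114),(-60,-115,114),(-15,-77,100))])
```

```text
[array([[438.00179253, 421.13474092]]), array([[310.99127791, 346.94800044]]), array([[247.54517701, 531.08758639]]), array([[309.23323395, 442.43501669]])]
```

View pics/s2.png

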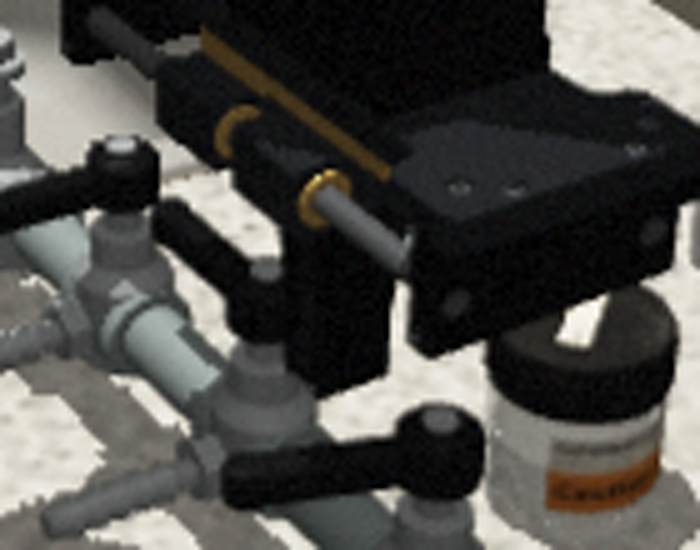

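The side view shows T3's lever still at its starting angle (hub (440,430), tip (230,485)). The finger bottom, around (340,388), looks behind or above it. I'll compare the projected TCP with the picture.

Run:
```python
from h import *
d=pickle.load(open("pics/s2.pkl","rb"))
s=ctrl.get_state();p=s["position"];print(p,s["ft_force"])
print("TCP proj crop",(proj(d,p)-[300,210])*5)
# depth points on finger
R=cv2.Rodrigues(d["rvec"])[0];c=-R.T@d["tvec"]
for x,y in((300,370),(320,380),(340,370),(370,360),(380,350),(340,330),(360,300),(440,430),(235,485),(300,470),(365,460)):
    u,v=300+x/5,210+y/5;z=d["depth"][int(round(v)),int(round(u))]
    q=ray(d,u,v,0);t=z/(R@q+d["tvec"])[2];print((x,y),(c+(q-c)*t).round(3))
```

```text
[ 0.55191306 -0.36168772  0.10052195] [0.76740113 0.41122806 0.37642035]
TCP proj crop [[331.53647475 435.2465996 ]]
(300, 370) [ 0.542 -0.36   0.126]
(320, 380) [ 0.543 -0.37   0.128]
(340, 370) [ 0.548 -0.371  0.13 ]
(370, 360) [ 0.557 -0.372  0.131]
(380, 350) [ 0.562 -0.368  0.131]
(340, 330) [ 0.548 -0.371  0.143]
(360, 300) [ 0.552 -0.373  0.153]
(440, 430) [ 0.56  -0.403  0.127]
(235, 485) [ 0.507 -0.388  0.118]
(300, 470) [ 0.524 -0.392  0.119]
(365, 460) [ 0.542 -0.395  0.119]
```

The fingertips' visible end is about 23 mm above the reported TCP (z≈0.123), so the finger passed over the lever. I'll go back and start again lower.

Run:
```python
from h import *
d=pickle.load(open("pics/s2.pkl","rb"))
p=ctrl.get_state()["position"]
a=ray(d,300+305/5,210+397/5,.123);print("finger bottom corner ray at z=.123",a, "TCP",p)
a=ray(d,300+387/5,210+373/5,.123);print(a)
print(rel(w(-55,-115-20,100)))
for ph in (18,30,45,60,75,90):
    t=np.radians(ph);u=np.array([-np.cos(t),np.sin(t)]);n=np.array([np.sin(t),np.cos(t)])
    for nm,r0,r1,b in(("tap",45,40,5.5),("main",72,62,8)):
        r=r0+(r1-r0)*ph/90;c=r*u-(b+9.5*n[0]+10*n[1])*n
        print(nm,ph,c.round(1),end="  ")
    print()
```

```text
finger bottom corner ray at z=.123 [ 0.5386556  -0.36884596  0.123     ] TCP [ 0.55191306 -0.36168772  0.10052195]
[ 0.56429235 -0.36959893  0.123     ]
[ 46.9 -56.9   0.5]
tap 18 [-47.4  -3.5]  main 18 [-72.9   2.2]  
tap 30 [-47.    5.3]  main 30 [-70.2  15.8]  
tap 45 [-43.7  16.4]  main 45 [-62.8  32. ]  
tap 60 [-37.1  26.7]  main 60 [-51.  46.]  
tap 75 [-27.2  35. ]  main 75 [-35.6  56.4]  
tap 90 [-15.  40.]  main 90 [-17.5  62. ]
```

```bash
python3 -m jog '[[[0,0,-15,0,0,0,0],[20,-10,-20,0,0,0,0],[47,-40,-20,0,0,0,0],[47,-58,-20,0,0,0,0],[47,-58,-20,0,0,0,0],[47,-58,0,0,0,0,0],[47,-58,10,0,0,0,0],[47,-58,17,0,0,0,0],[47,-58,22,0,0,0,0],[47,-58,22,0,0,0,0]]]'
python3 - <<'E'
from h import *
print(rel(w(-55,-135,78)))
d=crop("side","s3",(300,210,440,320),5)
E
```

```text
time: 6.35
position: [0.5087, -0.4222, 0.078]
tool_rot: [0.106, -3.139, -0.001]
ft_force: [0.2, 0.4, 0.2]
grip_width: 0.005
grip_force: 0.0
[-0.4  0.5  0. ]
```

View pics/s3.png

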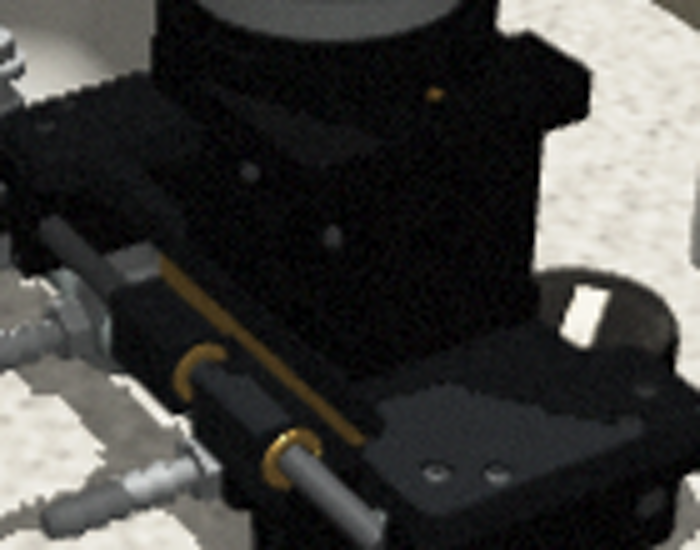

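Fingers are now lower and in front of T3's lever. Pushing again.

```bash
python3 -m jog '[[[-4,8,0,0,0,0,0],[-8,14,0,0,0,0,0],[-8,18,0,0,0,0,0],[-8,22,0,0,0,0,0],[-8,25,0,0,0,0,0]]]'; python3 -m jog '[[[-1,4,0,0,0,0,0],[-2,7,0,0,0,0,0],[-3,11,0,0,0,0,0],[-6,15,0,0,0,0,0],[-10,21,0,0,0,0,0]]]'
python3 - <<'E'
from h import *
print(rel(w(-27.2,-115+35,78)),rel(w(-15,-115+40,78)))
E
```

```text
time: 6.9
position: [0.5152, -0.3983, 0.0792]
tool_rot: [-0.105, 3.139, -0.004]
ft_force: [0.5, -3.9, -0.3]
grip_width: 0.004
grip_force: 1.4
time: 7.4
position: [0.5231, -0.3758, 0.0785]
tool_rot: [0.104, -3.139, 0.0]
ft_force: [-0.6, -4.0, -0.3]
grip_width: 0.006
grip_force: 1.4
[-10.7  10.2   0.5] [-22.9  15.2   0.4]
```

Contact is good at about 4 N, so I'll carry on.

```bash
python3 -m jog '[[[-4,5,0,0,0,0,0],[-7,8,0,0,0,0,0],[-11,10,0,0,0,0,0],[-15,12,0,0,0,0,0],[-19,14,0,0,0,0,0],[-21,15,0,0,0,0,0]]]' | grep -E "pos|ft"; for i in 1 2; do python3 -m jog '[[[-1,0,0,0,0,0,0],[-1,0,0,0,0,0,0]]]'| grep -E "pos|ft"; done
python3 - <<'E'
from h import *
print(rel(w(-15,-115+40,78)))
E
```

```text
position: [0.5439, -0.3587, 0.0783]
ft_force: [-3.0, -1.1, -0.1]
position: [0.5439, -0.3587, 0.0783]
ft_force: [-4.3, -0.6, 1.3]
position: [0.5439, -0.3587, 0.0783]
ft_force: [-6.3, -0.3, 2.9]
[-1.  -0.5  0.3]
```

```bash
for i in 1 2; do python3 -m jog '[[[-1,0,0,0,0,0,0],[-1,0,0,0,0,0,0]]]'| grep -E "pos|ft"; done
python3 - <<'E'
from h import *
print(rel(w(-55,55-30,200)))
E
```

```text
position: [0.5439, -0.3587, 0.0783]
ft_force: [-8.7, 0.8, 4.1]
position: [0.544, -0.3586, 0.0782]
ft_force: [-10.0, 2.5, 4.5]
[  39.9   99.8 -121.2]
```

T3 is at its stop. Next I'll retreat, lift clear and move to T1's start.

```bash
python3 -m jog '[[[10,0,0,0,0,0,0],[25,0,0,0,0,0,0],[40,0,-25,0,0,0,0],[40,0,-55,0,0,0,0],[40,50,-60,0,0,0,0],[40,100,-60,0,0,0,0],[40,100,-60,0,0,0,0]]]'
python3 - <<'E'
from h import *
print(rel(w(-55,55-30,78)))
d=crop("side","s4",(290,200,430,305),5)
print([((proj(d,w(*p))-[290,200])*5).round() for p in((0,-115,126),(0,-55,114),(-60,-115,114))])
E
```

```text
time: 9.5
position: [0.504, -0.2519, 0.1382]
tool_rot: [-0.124, 3.136, 0.012]
ft_force: [-0.2, 1.2, -1.1]
grip_width: 0.001
grip_force: 0.0
[  6.7 -10.   60.1]
[array([[488., 471.]]), array([[361., 397.]]), array([[298., 581.]])]
```

View pics/s4.png

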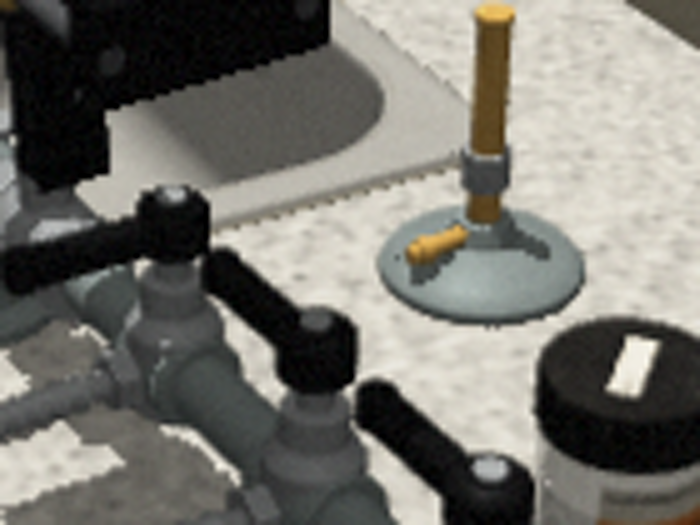

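T3's lever now lies along the rail, from hub (490,470) to tip (365,395), parallel to T2's. I'll settle and check the pose.

```bash
python3 -m jog '[[[0,0,0,0,0,0,0],[0,0,0,0,0,0,0]]]'|grep -E "pos|rot"
python3 - <<'E'
from h import *
print(turn(),rel(w(-55,55-28,78)))
E
```

```text
position: [0.501, -0.2633, 0.1389]
tool_rot: [-0.103, 3.139, -0.001]
[-0.05  0.07 -0.08] [ 2.7  3.5 60.9]
```

```bash
python3 -m jog '[[[3,3,20,0,0,0,0],[3,3,40,0,0,0,0],[3,3,52,0,0,0,0],[3,3,61,0,0,0,0],[3,3,61,0,0,0,0]]]'|grep -E "pos|ft"; python3 -m jog '[[[-5,6,0,0,0,0,0],[-9,12,0,0,0,0,0],[-8,18,0,0,0,0,0],[-8,24,0,0,0,0,0],[-8,29,0,0,0,0,0],[-8,33,0,0,0,0,0],[-9,37,0,0,0,0,0]]]'|grep -E "pos|ft"
python3 - <<'E'
from h import *
for c in((-43.7,16.4),(-37.1,26.7),(-27.2,35),(-15,40)):print(rel(w(c[0],55+c[1],78)))
E
```

```text
position: [0.4968, -0.2598, 0.0765]
ft_force: [0.5, 0.8, -0.4]
position: [0.5038, -0.2216, 0.0777]
ft_force: [-0.0, -4.6, -0.0]
[-3.1  6.5 -0.3]
[-9.7 16.8 -0.3]
[-19.6  25.1  -0.3]
[-31.8  30.1  -0.3]
```

```bash
python3 -m jog '[[[-1,3,0,0,0,0,0],[-3,7,0,0,0,0,0],[-6,12,0,0,0,0,0],[-10,17,0,0,0,0,0],[-14,21,0,0,0,0,0],[-19,25,0,0,0,0,0],[-23,27,0,0,0,0,0],[-27,29,0,0,0,0,0],[-30,30,0,0,0,0,0]]]'|grep -E "pos|ft"; for i in 1 2 3 4; do python3 -m jog '[[[-1,0,0,0,0,0,0],[-1,0,0,0,0,0,0]]]'| grep -E "pos|ft"; done
python3 - <<'E'
from h import *
print(rel(w(-15,95,78)),rel(w(-80,145-30,78)))
E
```

```text
position: [0.5322, -0.1892, 0.0773]
ft_force: [-2.6, -1.9, -0.1]
position: [0.5324, -0.1891, 0.0773]
ft_force: [-3.8, 0.6, 1.7]
position: [0.5324, -0.1891, 0.0772]
ft_force: [-6.7, -0.3, 3.3]
position: [0.5325, -0.189, 0.0772]
ft_force: [-8.3, 1.1, 4.0]
position: [0.5325, -0.189, 0.0771]
ft_force: [-12.1, 1.9, 6.9]
[-1.  -0.5 -0.9] [64.  19.4 -0.4]
```

```bash
python3 -m jog '[[[10,0,0,0,0,0,0],[25,0,0,0,0,0,0],[45,5,0,0,0,0,0],[66,12,0,0,0,0,0],[66,15,0,0,0,0,0],[66,15,0,0,0,0,0],[66,15,0,0,0,0,0]]]'|grep -E "pos|ft"
python3 - <<'E'
from h import *
print(turn())
for c in((-72,-18),(-72.9,2.2),(-70.2,15.8),(-62.8,32),(-51,46),(-35.6,56.4),(-17.5,62)):print(rel(w(c[0],145+c[1],78)))
d=crop("side","s5",(225,180,425,330),4)
E
```

```text
position: [0.4709, -0.1786, 0.0781]
ft_force: [-0.3, 0.4, -0.8]
[-0.02  0.15  0.07]
[-4.8 17.   0.1]
[-3.9 37.2  0.1]
[-6.7 50.8  0.1]
[-14.1  67.    0.1]
[-25.9  81.    0.2]
[-41.3  91.3   0.2]
[-59.4  96.9   0.2]
```

View pics/s5.png

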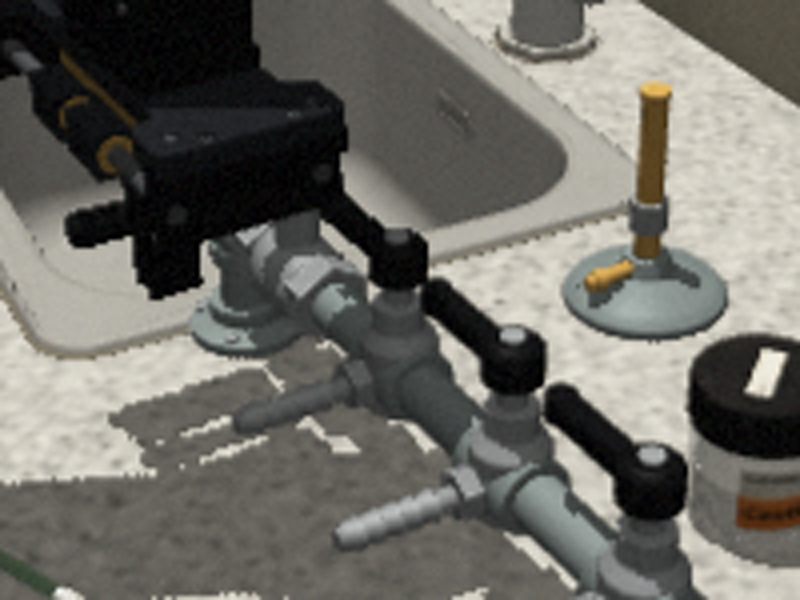

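All three tap levers now lie along the rail (hubs at (400,245), (515,345) and (650,465)). The main lever tip at (80,225) hasn't moved, and the finger is on its tap side. Now I'll push the main lever.

```bash
python3 -m jog '[[[-3,8,0,0,0,0,0],[-5,16,0,0,0,0,0],[-5,22,0,0,0,0,0],[-4,29,0,0,0,0,0],[-4,37,0,0,0,0,0],[-5,44,0,0,0,0,0],[-7,51,0,0,0,0,0],[-10,59,0,0,0,0,0],[-14,67,0,0,0,0,0]]]'|grep -E "pos|ft"
python3 - <<'E'
from h import *
for c in((-62.8,32),(-51,46),(-35.6,56.4),(-17.5,62)):print(rel(w(c[0],145+c[1],78)))
E
```

```text
position: [0.479, -0.1128, 0.0779]
ft_force: [0.3, -4.5, 0.9]
[-1.5  1.9 -0.1]
[-13.3  15.9  -0.1]
[-28.7  26.3  -0.1]
[-46.8  31.9  -0.1]
```

```bash
python3 -m jog '[[[-4,5,0,0,0,0,0],[-8,10,0,0,0,0,0],[-13,16,0,0,0,0,0],[-18,20,0,0,0,0,0],[-23,23,0,0,0,0,0],[-29,26,0,0,0,0,0],[-34,28,0,0,0,0,0],[-39,30,0,0,0,0,0],[-43,31,0,0,0,0,0],[-45,32,0,0,0,0,0]]]'|grep -E "pos|ft"; for i in 1 2 3; do python3 -m jog '[[[-1,0,0,0,0,0,0],[-1,0,0,0,0,0,0]]]'| grep -E "pos|ft"; done
python3 - <<'E'
from h import *
print(rel(w(-17.5,145+62,78)))
E
```

```text
position: [0.5206, -0.0762, 0.077]
ft_force: [-3.0, -2.3, -0.2]
position: [0.5218, -0.0757, 0.077]
ft_force: [-2.5, -1.6, -2.0]
position: [0.5222, -0.0756, 0.0771]
ft_force: [-5.2, -1.6, -1.5]
position: [0.5221, -0.0756, 0.077]
ft_force: [-8.2, -1.2, 2.2]
[-1.3 -2.3 -1. ]
```

```bash
for i in 1 2; do python3 -m jog '[[[-1,0,0,0,0,0,0],[-1,0,0,0,0,0,0]]]'| grep -E "pos|ft"; done
python3 -m jog '[[[10,0,0,0,0,0,0],[25,0,0,0,0,0,0],[45,0,0,0,0,0,0],[65,0,-20,0,0,0,0],[65,20,-60,0,0,0,0],[65,60,-90,0,0,0,0],[65,110,-120,0,0,0,0],[65,160,-130,0,0,0,0],[65,200,-130,0,0,0,0],[65,200,-130,0,0,0,0]]]'|grep -E "pos|ft"
python3 - <<'E'
from h import *
d=crop("top","t6",(250,130,470,295),3.6)
E
```

```text
position: [0.5221, -0.0756, 0.077]
ft_force: [-11.5, -2.1, 5.0]
position: [0.5221, -0.0756, 0.077]
ft_force: [-14.4, -1.3, 6.7]
position: [0.4479, 0.1287, 0.2091]
ft_force: [0.2, -1.0, -0.3]
```

View pics/t6.png

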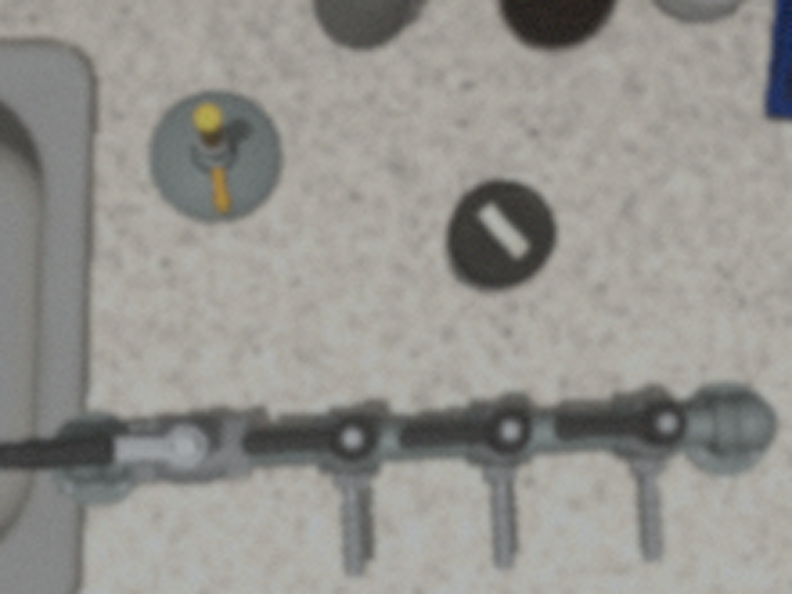

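All three tap levers lie along the rail (hubs (352,437), (510,430), (667,423)). The main lever runs from (185,447) to the left, in line with the pipe. The robot is clear, so I'm handing in.

```bash
python3 -c "
from bench import ctrl
s=ctrl.get_state();print(s['time'],abs(s['qd']).max());print(ctrl.close_job())"
```

```text
17.35 0.08023737071519511
the job is handed in; nothing more can be done
None
```

I pushed the two open outlet taps fully shut, found the third already shut, then turned the gas on at the isolating valve; the job was handed in at 17.4 s with the arm clear of everything.

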